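# Load a movement into the bellows test rig

### The arm

A 6-joint arm with a two-finger parallel gripper is mounted at the origin on the work surface. World frame = base frame: x ahead of the robot, y to its left, z up, the work surface at z = 0. Lengths are in m, angles in rad, forces in N, time in s.
With the tool pointing down it reaches from about 0.425 to 0.95 m from the base axis. Payload 14.7 kg.
Tool frame: the origin (TCP) lies at the very end of the fingers, on their centre line; the grasp point (between the pads) lies 19 mm behind it; z points along the fingers, y is the line along which they close (so a half turn about z gives the same grasp; the last joint's range is limited). The gripper opens to 85 mm and grips with 20 to 120 N. Pads are 22 mm wide; open, the fingers measure 114 mm over their backs; the gripper's body (76 mm by 85 mm) begins 54 mm behind the grasp point. The pads swing forward as they close: fully open they stand 13 mm farther back than shut.
Start: joints at [-1.397, 0.48, 1.596, -0, 1.065, -0.047], TCP at [0.142, -0.634, 0.231] pointing down, gripper open.
Joint ranges: [-2.75, 2.75], [-0.82, 2.05], [0.23, 2.67], [-1.56, 4.7], [0.09, 2.69], [-2.92, 2.92]. Speed limits (rad/s): [1.89, 1.89, 2.39, 3.01, 3.01, 3.01].

### API

Orientations are given as a rotation vector (axis times angle).
In Python, from station import get_obs, get_image, camera_info, finish_job gives the robot as it stands.
- The arm moves only by the tool servo_tool, never from a script. Its argument "moves" is a list of rows, each an object with "linear": the shift along the world's x, y, z in units of 25 mm (1.0 is 25 mm), a list of three; "dr": the turn, a rotation vector about the world's x, y, z in rad, a list of three; "fingers": the opening in per cent of the stroke, from 0 (shut) to 100 (fully open). In form: [{"linear": [tx, ty, tz], "dr": [wx, wy, wz], "fingers": fingers}, ...]. A call has 1 to 20 rows; each row shifts and turns the commanded pose from where the row before left it; what a row does not reach is not made up. A row lasts 1/10 s, in which the tool goes at most 50 mm and 8.59 degrees, less where a joint would pass 70% of its speed; a pose out of reach is approached as far as the arm can. A call is refused whole if a number of a shift passes 1 or a number of a turn 0.15, either way. A call with a gripper value outside its range is refused whole. The fingers move at their own pace and stop on an object; "grip_force" is the grip in N (left out, the last holds). Time passes only in rows, so rows that do not move let the fingers close. It gives the time, the measured TCP pose, the force, the opening and the grip force at its end, in the units of the state.
- get_obs(): the state, without advancing time (a new reading comes with each control period).
- get_image(name): name is "scene" or "top" or "wrist"; returns the picture (400x640x3 uint8, blue, green, red); there is no depth.
- camera_info(name): a dict with "K" (3x3 intrinsics, pixels), "world_from_camera" (4x4, takes a point from camera to world coordinates); the wrist camera has in their place "tool_from_camera" (4x4, takes a point from camera to tool coordinates, whose origin is the TCP and whose axes are the flange's). Camera axes: x right, y down, z forward; pixel columns grow to the right and rows downward; lengths in m; the calibration is good to about 2 mm. A picture is of the moment at which its call begins: read the wrist's pose just before it. camera_info takes no time and is no camera call.
- finish_job(): hands the job in; it is judged then, once.
The state is a dict: "t": time; "qpos": joint angles; "joint_vel": joint speeds; "tau": joint torques, N m; "tcp_pos": TCP position; "eef_rot": TCP orientation; "wrist_force": force on the tool from outside, world axes, zero at the start; "ft_torque": the same for the moment, N m; "finger_gap": finger opening in m; "grip_force": force on a finger pad.
Only numpy, scipy, OpenCV 4.12 (cv2) and the standard library are available. Lean on these libraries where they do the work, as an engineer would, in place of code of your own. Each camera call takes 0.05 s, during which the arm holds its last target. There are 200 camera calls.

### The job

Take the brass movement frame with the red tag out of the beech stand, set it upright in the open mouth of the test rig and slide it in under the bellows deck until it is fully home against the end stop, easing it up to the stop rather than ramming it. Then throw the keeper lever round behind it, from the red mark until it clicks into the green-marked notch, and let go of everything. Leave the other frames and the loose parts on the tray where they are.

Things in the scene. Friction and masses are not known exactly. Their poses are not given: they have to be found in the camera images.
- frame_red: Frame to load: two upright brass plates 110 long x 3 thick x 100 high, 46 mm over their outer faces, joined by four 8 mm pillars (9 mm in from the ends, 12 and 88 mm up) and wheels; red tag 44 x 38 mm between the plates, at the middle of the top. 0.35 to 0.6 kg, balanced near its middle. Origin: centre of underside; x along the 110, y across the 46. The same both ways round.
- frame_a: A second brass frame of the same size, without a tag, in another slot of the stand. Leave it. Origin and axes as for the tagged frame.
- frame_b: A third brass frame, likewise without a tag. Leave it.
- stand: Slotted beech stand, fixed: base 120 (x) x 273 (y) x 14 mm high, three slots 49 mm wide at y = -92, 0, 92 mm. A frame stands in each, on the base (14 mm above the tray), its length along the stand's x, centred within 8 mm; any frame in any slot. Slot walls rise to 44 mm above the tray: lift a frame over 30 mm to free it. Origin: centre of underside.
- rig: Test rig, fixed. Origin: on the tray under the face of the end stop; +x = direction in which a frame is slid in, z up. Iron base x -250 to +20, y -50 to +50 mm, its top (the floor a frame slides on) 12 mm above the tray. Rigid end stop: block with its face at x = 0, 60 mm high. Beside the mouth at +y the base carries the keeper lever. Other parts: see the rig_ points.
- rig_cheeks (a point): Middle of the channel's entrance, rig x = -95 mm, y = 0, floor level. From here to the stop two straight beech cheeks stand 50 mm apart (2 mm play each side of a frame), 12 mm thick, tops 42 mm above the tray. Towards the mouth they flare out to 82 mm apart at x = -145 mm. Beyond that the floor is open.
- rig_deck (a point): Middle of the front lower edge of the overhanging beech bellows deck: rig x = -72 mm, y = 0, 118 mm above the tray (6 mm over a frame on the floor). Deck: x -72 to +2, y +-56 mm, 10 mm thick, on four posts at y +-45. Two square cuckoo pipes with bellows stand on its front edge from x = -73, up to 250 mm high: a gripper straight above the frame meets them before the frame is home.
- rig_home (a point): Where the underside centre of a fully home frame lies: rig x = -55 mm, y = 0, floor level (12 mm above the tray). Its leading edge then touches the end stop, its trailing edge is at rig x = -110 mm, 38 mm out in front of the deck, and its length lies along rig x.
- rig_mouth (a point): A good place to set down the underside centre of the frame: rig x = -180 mm, y = 0, floor level; the frame is then clear of the deck, its leading edge between the flared cheeks.
- lever (a joint): Keeper lever, rad, vertical pivot: 0 = open (handle to rig +y, red mark; keeper bar to rig -x beside the mouth), growing anticlockwise from above to 1.571, end of travel, green-marked notch (handle to rig -x, bar across behind the frame). Starts at 0 to 0.35, stays where left (about 1 N at the knob). A sprung ball resists from 1.3 (about 4 N); once past 1.48 it snaps the lever home.
- lever_pivot (a point): On the lever's pivot axis: rig x = -119, y = +66 mm, 58 mm above the tray, the level of the arm's upper face. Keeper bar 12 mm wide, 92 mm long, 46 to 58 mm above the tray; handle arm at right angles to it. When closed the bar stands 3 mm behind a fully home frame: it only keeps the frame in. It does not bring a frame left short right up to the stop.
- lever_knob (a point): Middle of the lever's upright red knob, 22 mm in diameter, reaching from 58 to 98 mm above the tray; this point is 82 mm above the tray and 70 mm from the pivot axis. Push it from the side or take it from above; it is fixed to the arm and turns with it, so the fingers should turn too or hold it loosely.
- bird_platform: Green-painted pine bird platform 150 x 60 x 10 mm with a small wooden cuckoo on it, 63 mm high in all. Bystander. Origin: centre of the underside.
- pinion: Steel pinion on a 92 mm arbor, 20 mm in diameter, lying on the tray. Bystander. Origin: under its middle.
- hook_a: Nickel S-shaped weight hook, 76 mm long, of 6 mm wire, lying flat. Bystander. Origin: under its middle.
- hook_b: A second such hook. Bystander.
- guide: Turned cherry pendulum guide, 104 mm high, foot 52 mm in diameter, standing upright. Bystander. Origin: centre of its foot.

How it is judged:
By the outcome, as a careful person would: the job done as asked, in the order asked, and still so for the second after the job is handed in, with the robot touching nothing.
It also fails if it takes over 64 s, if anything falls off the work surface, if the arm or the gripper's body presses on something with over 40 N, if the wrist force passes 120 N, or if a joint passes its speed limit or range.

## Working session

There is one attempt and no reset: what is moved stays moved. The work goes in short steps, Python scripts to look and compute and a tool call to move; the robot and the scene stay as the last step left them, time stands still between calls to the robot, and variables do not carry over. Pictures are saved under pics/ and viewed, at most 10 in all, crops included, and the job is handed in when it is done.

Besides the shell and the picture viewer there is one more tool, called after "Call:" as name([rows], argument=value, ...), one row to a line, values as JSON. servo_tool: Moves the arm, as the interface text tells. Its arguments: {"type":"object","properties":{"moves":{"type":"array","items":{"type":"object","properties":{"linear":{"type":"array","items":{"type":"number"}},"dr":{"type":"array","items":{"type":"number"}},"fingers":{"type":"number"}}}},"grip_force":{"type":"number"}},"required":["moves"]}

```bash
mkdir -p pics; ls; python3 - <<'E'
from station import *
import cv2,numpy as np
for n in("top","scene"):
    im=get_image(n);cv2.imwrite(f"pics/{n}0.png",im)
    c=camera_info(n);print(n,np.round(c["K"],1).tolist(),np.round(c["world_from_camera"],4).tolist())
print(np.round(camera_info("wrist")["tool_from_camera"],4).tolist(),camera_info("wrist")["K"]);o=get_obs();print(o)
E
```

```text
pics
top [[500.1, 0.0, 325.1], [0.0, 500.1, 195.2], [0.0, 0.0, 1.0]] [[0.0009, -0.9979, 0.0645, 0.491], [-1.0, -0.0004, 0.0081, -0.0333], [-0.0081, -0.0646, -0.9979, 1.2574], [0.0, 0.0, 0.0, 1.0]]
scene [[408.3, 0.0, 318.1], [0.0, 408.3, 198.3], [0.0, 0.0, 1.0]] [[-0.7887, 0.4235, -0.4456, 1.072], [0.6147, 0.5331, -0.5813, 0.6145], [-0.0086, -0.7324, -0.6808, 0.8496], [0.0, 0.0, 0.0, 1.0]]
[[0.0003, -0.948, -0.3183, 0.0821], [1.0, 0.0005, -0.0005, 0.0003], [0.0007, -0.3183, 0.948, -0.1426], [0.0, 0.0, 0.0, 1.0]] [[359.38507697   0.         321.69913387]
 [  0.         359.38507697 193.79066733]
 [  0.           0.           1.        ]]
{'t': 0.1, 'qpos': array([-1.39663462e+00,  4.80783719e-01,  1.59679469e+00,  2.97473485e-07,
        1.06509946e+00, -4.66357412e-02]), 'joint_vel': array([ 0.00101461, -0.00029074, -0.00129687,  0.00138446, -0.00039338,
       -0.00175021]), 'tau': array([ 1.31361154e-03, -9.52250648e+01, -4.31041610e+01, -2.70260743e-04,
        5.12975093e-03,  5.63763820e-05]), 'tcp_pos': array([ 0.14229038, -0.63386483,  0.23073312]), 'eef_rot': array([-3.12139101e+00, -3.46004184e-01,  1.08174812e-04]), 'wrist_force': array([-0.34309065,  0.28115863,  0.15008883]), 'ft_torque': array([-0.00970032,  0.00979008,  0.01102074]), 'grip_force': 0.0, 'finger_gap': 0.08539002072326608}
```

View pics/top0.png

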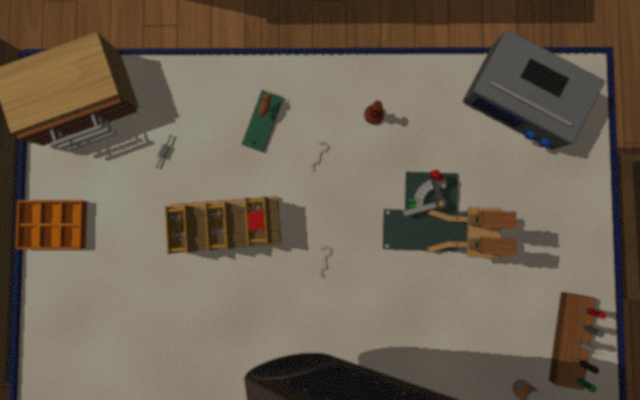

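View pics/scene0.png

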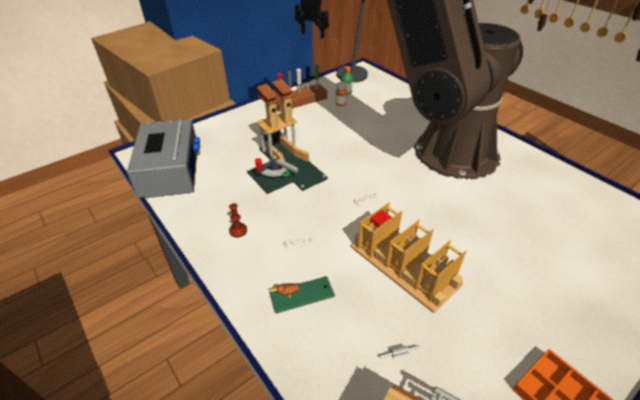

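The top view shows the red tag at about (256,220) in the stand's slot nearest the rig. The rig's mouth (384,208–249) opens to the left, so rig +x is about world −y, and the knob is at (436,175). The scene view agrees. I'll enlarge the top view to measure it.

```bash
python3 - <<'E'
import cv2,numpy as np
im=cv2.imread("pics/top0.png")
a=im[185:265,155:295];b=im[160:265,375:525]
f=lambda z,k:cv2.resize(z,None,fx=k,fy=k,interpolation=cv2.INTER_CUBIC)
b=f(b,4);a=f(a,4)[:600-b.shape[0]+140]
out=np.zeros((600,600,3),np.uint8)
b2=cv2.resize(b,(450,315));a2=cv2.resize(a,(490,280))
out[:280,:490]=a2;out[283:598,:450]=b2
cv2.imwrite("pics/crop.png",cv2.convertScaleAbs(out,alpha=1.5))
# stand: scale 3.5, origin (155,185); rig: scale 3 origin (375,160)
hsv=cv2.cvtColor(im,cv2.COLOR_BGR2HSV)
m=((hsv[...,0]<6)|(hsv[...,0]>174))&(hsv[...,1]>170)&(hsv[...,2]>90)
for (x0,x1,y0,y1) in((235,285,195,250),(425,450,160,190)):
    p=np.argwhere(m[y0:y1,x0:x1])[:,::-1]+[x0,y0];print(len(p),p.mean(0),cv2.minAreaRect(p.astype(np.float32)))
E
```

```text
279 [255.17562724 219.87096774] ((255.194091796875, 220.02352905273438), (19.097427368164062, 14.8024263381958), 85.60128784179688)
47 [434.82978723 173.87234043] ((435.0, 174.0), (8.0, 6.0), 0.0)
```

View pics/crop.png

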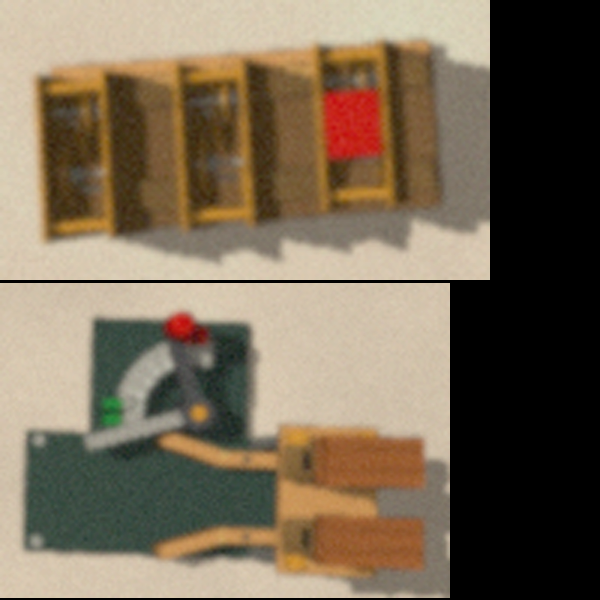

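The crop shows the stand yawed about 4° and the rig yawed about 1–2°. The lever is already part-way round: its pivot is at crop (198,413) and its knob at (180,326).

```bash
cat > h.py <<'E'
from station import *
import cv2,numpy as np
from scipy.spatial.transform import Rotation as R
def cam(n):
    c=camera_info(n)
    if n!="wrist": return c["K"],np.array(c["world_from_camera"])
    o=get_obs();T=np.eye(4);T[:3,:3]=R.from_rotvec(o["eef_rot"]).as_matrix();T[:3,3]=o["tcp_pos"]
    return c["K"],T@np.array(c["tool_from_camera"])
def px2w(KT,u,v,z):
    K,T=KT;d=T[:3,:3]@np.linalg.inv(K)@[u,v,1];return T[:3,3]+d*(z-T[2,3])/d[2]
def w2px(KT,p):
    K,T=KT;q=K@(T[:3,:3].T@(np.asarray(p)-T[:3,3]));return q[:2]/q[2]
E
python3 - <<'E'
from h import *
k=cam("top")
s=lambda x,y,z:print((x,y),np.round(px2w(k,155+x/3.5,185+y/3.5,z),4))
r=lambda x,y,z:print((x,y),np.round(px2w(k,375+x/3,160+(y-283)/3,z),4))
print("tag",px2w(k,255.2,220,.114))
for p in((321,45),(329,207),(385,42),(395,204)): s(*p,.114)
print("base");[r(*p,.012) for p in((27,431),(25,548),(170,556),(39,440),(36,541))]
print("deck");[r(*p,.128) for p in((277,428),(277,573),(377,576))]
r(198,413,.06);r(180,326,.098);r(88,442,.058)
E
```

```text
tag [0.50811824 0.13581639 0.114     ]
(321, 45) [0.5588 0.1558 0.114 ]
(329, 207) [0.4531 0.1494 0.114 ]
(385, 42) [0.5608 0.1138 0.114 ]
(395, 204) [0.4551 0.1064 0.114 ]
base
(27, 431) [ 0.5364 -0.1698  0.012 ]
(25, 548) [ 0.4398 -0.1675  0.012 ]
(170, 556) [ 0.4334 -0.2869  0.012 ]
(39, 440) [ 0.529  -0.1797  0.012 ]
(36, 541) [ 0.4456 -0.1766  0.012 ]
deck
(277, 428) [ 0.5346 -0.3448  0.128 ]
(277, 573) [ 0.4262 -0.3429  0.128 ]
(377, 576) [ 0.4241 -0.4173  0.128 ]
(198, 413) [ 0.5491 -0.3009  0.06  ]
(180, 326) [ 0.6148 -0.2794  0.098 ]
(88, 442) [ 0.526  -0.2133  0.058 ]
```

Call:
servo_tool([
  {"linear": [0.5,0.6,1],"dr": [0,0,-0.01],"fingers": 80},
  {"linear": [0.82,0.97,1],"dr": [0,0,-0.01],"fingers": 80},
  {"linear": [0.82,0.97,0.8],"dr": [0,0,-0.01],"fingers": 80},
  {"linear": [0.82,0.97,0],"dr": [0,0,-0.01],"fingers": 80},
  {"linear": [0.82,0.97,0],"dr": [0,0,-0.01],"fingers": 80},
  {"linear": [0.82,0.97,0],"dr": [0,0,-0.01],"fingers": 80},
  {"linear": [0.82,0.97,0],"dr": [0,0,-0.01],"fingers": 80},
  {"linear": [0.82,0.97,0],"dr": [0,0,-0.01],"fingers": 80},
  {"linear": [0.82,0.97,0],"dr": [0,0,-0.01],"fingers": 80},
  {"linear": [0.82,0.97,0],"dr": [0,0,-0.01],"fingers": 80},
  {"linear": [0.82,0.97,0],"dr": [0,0,-0.01],"fingers": 80},
  {"linear": [0.82,0.97,0],"dr": [0,0,-0.01],"fingers": 80},
  {"linear": [0.82,0.97,0],"dr": [0,0,-0.01],"fingers": 80},
  {"linear": [0.82,0.97,0],"dr": [0,0,-0.01],"fingers": 80},
  {"linear": [0.82,0.97,0],"dr": [0,0,-0.01],"fingers": 80},
  {"linear": [0.3,0.5,0],"dr": [0,0,0],"fingers": 80},
  {"linear": [0,0,0],"fingers": 80},
  {"linear": [0,0,0],"fingers": 80},
])

```text
validation failed for argument at $.mo...
```

```bash
python3 - <<'E'
from h import *
k=cam("wrist");im=get_image("wrist")
np.savez("rig.npz",K=k[0],T=k[1]);cv2.imwrite("pics/rigraw.png",im)
cv2.imwrite("pics/rig.png",cv2.convertScaleAbs(cv2.resize(im,(800,500),interpolation=cv2.INTER_CUBIC),alpha=1.4))
o=get_obs();print(o["t"],o["tcp_pos"],o["eef_rot"],o["qpos"])
E
```

```text
0.15 [ 0.14230894 -0.63389715  0.2308156 ] [-3.12154360e+00 -3.46045243e-01  8.33723614e-05] [-1.39661841e+00  4.80675519e-01  1.59676178e+00  6.95218828e-06
  1.06508370e+00 -4.66380416e-02]
```

View pics/rig.png

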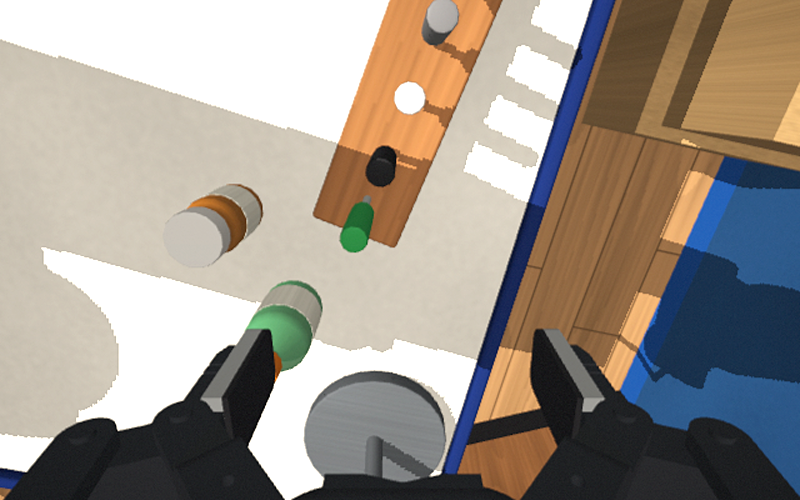

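The call failed and the arm hasn't moved, so this picture shows bottles and the lamp foot near the start pose. I'll add `dr` to every row and send it again.

Call:
servo_tool([
  {"linear": [0.5,0.6,1],"dr": [0,0,-0.01],"fingers": 80},
  {"linear": [0.82,0.97,1],"dr": [0,0,-0.01],"fingers": 80},
  {"linear": [0.82,0.97,0.8],"dr": [0,0,-0.01],"fingers": 80},
  {"linear": [0.82,0.97,0],"dr": [0,0,-0.01],"fingers": 80},
  {"linear": [0.82,0.97,0],"dr": [0,0,-0.01],"fingers": 80},
  {"linear": [0.82,0.97,0],"dr": [0,0,-0.01],"fingers": 80},
  {"linear": [0.82,0.97,0],"dr": [0,0,-0.01],"fingers": 80},
  {"linear": [0.82,0.97,0],"dr": [0,0,-0.01],"fingers": 80},
  {"linear": [0.82,0.97,0],"dr": [0,0,-0.01],"fingers": 80},
  {"linear": [0.82,0.97,0],"dr": [0,0,-0.01],"fingers": 80},
  {"linear": [0.82,0.97,0],"dr": [0,0,-0.01],"fingers": 80},
  {"linear": [0.82,0.97,0],"dr": [0,0,-0.01],"fingers": 80},
  {"linear": [0.82,0.97,0],"dr": [0,0,-0.01],"fingers": 80},
  {"linear": [0.82,0.97,0],"dr": [0,0,-0.01],"fingers": 80},
  {"linear": [0.82,0.97,0],"dr": [0,0,-0.01],"fingers": 80},
  {"linear": [0.3,0.5,0],"dr": [0,0,0],"fingers": 80},
  {"linear": [0,0,0],"dr": [0,0,0],"fingers": 80},
  {"linear": [0,0,0],"dr": [0,0,0],"fingers": 80},
])

```text
t: 1.95
tcp_pos: [0.449, -0.2675, 0.3012]
eef_rot: [3.139, 0.113, -0.001]
wrist_force: [0.1, 0.2, -0.1]
finger_gap: 0.0688
grip_force: 0.0
```

```bash
python3 - <<'E'
from h import *
k=cam("wrist");im=get_image("wrist")
np.savez("rig.npz",K=k[0],T=k[1]);cv2.imwrite("pics/rigraw.png",im)
cv2.imwrite("pics/rig1.png",cv2.convertScaleAbs(cv2.resize(im,(800,500),interpolation=cv2.INTER_CUBIC),alpha=1.2))
# predicted rig points
ex=np.array([-.0436,-.999,0]);ey=np.array([.999,-.0436,0]);O=np.array([.477,-.4185,0])
for n,p in dict(c1=(-250,50,12),c2=(-250,-50,12),d1=(-72,56,128),d2=(-72,-56,128),piv=(-119,66,58)).items():
    print(n,np.round(w2px(k,O+ex*p[0]/1e3+ey*p[1]/1e3+[0,0,p[2]/1e3])*1.25))
E
```

```text
c1 [302.  75.]
c2 [298. 184.]
d1 [533.  93.]
d2 [502. 250.]
piv [454.  73.]
```

View pics/rig1.png

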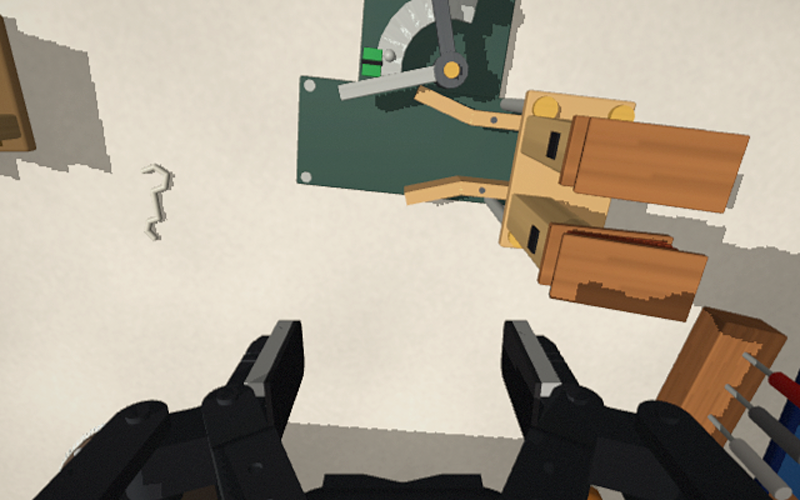

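The wrist picture shows the base corners at (300,75) and (297,183), the deck front corners at (527,91) and (500,244), the pivot at (452,69) and the cheek tips at (415,98) and (405,189). I'll fit the rig pose to these.

```bash
python3 - <<'E'
from h import *
from scipy.optimize import least_squares
z=np.load("rig.npz");k=(z["K"],z["T"])
P=[((-250,50,12),(300,75)),((-250,-50,12),(297,183)),((-72,56,128),(527,91)),((-72,-56,128),(500,244)),((-119,66,60),(452,69)),((-145,41,42),(415,98)),((-145,-41,42),(405,189))]
def w(q,p):
    c,s=np.cos(q[2]),np.sin(q[2]);x,y,zz=np.array(p)/1e3
    return np.array([q[0]+c*x-s*y,q[1]+s*x+c*y,zz])
f=lambda q:np.concatenate([w2px(k,w(q,p))*1.25-u for p,u in P])
r=least_squares(f,[.477,-.4185,-1.614],loss="soft_l1",x_scale=[.01,.01,.01]);q=r.x
print(q,np.round(f(q).reshape(-1,2),1).tolist());np.save("rigq.npy",q)
for n,p in dict(mouth=(-180,0,12),home=(-55,0,12),pivot=(-119,66,58)).items():print(n,w(q,p))
E
```

```text
[ 0.48051212 -0.41646356 -1.60423918] [[-0.6, -0.9], [-1.0, 0.3], [3.1, -2.7], [0.6, 2.6], [-0.5, 0.1], [-0.0, -0.1], [-0.3, 3.1]]
mouth [ 0.48653071 -0.23656421  0.012     ]
home [ 0.48235113 -0.36149431  0.012     ]
pivot [ 0.55045417 -0.29973692  0.058     ]
```

Call:
servo_tool([
  {"linear": [0.145,0.5,0],"dr": [0,0,0],"fingers": 80},
  {"linear": [0.145,1,0],"dr": [0,0,0],"fingers": 80},
  {"linear": [0.145,1,-0.3],"dr": [0,0,0],"fingers": 80},
  {"linear": [0.145,1,-0.3],"dr": [0,0,0],"fingers": 80},
  {"linear": [0.145,1,-0.3],"dr": [0,0,0],"fingers": 80},
  {"linear": [0.145,1,-0.3],"dr": [0,0,0],"fingers": 80},
  {"linear": [0.145,1,-0.3],"dr": [0,0,0],"fingers": 80},
  {"linear": [0.145,1,-0.3],"dr": [0,0,0],"fingers": 80},
  {"linear": [0.145,1,-0.3],"dr": [0,0,0],"fingers": 80},
  {"linear": [0.145,1,-0.3],"dr": [0,0,0],"fingers": 80},
  {"linear": [0.145,1,-0.3],"dr": [0,0,0],"fingers": 80},
  {"linear": [0.145,1,-0.3],"dr": [0,0,0],"fingers": 80},
  {"linear": [0.145,1,-0.3],"dr": [0,0,0],"fingers": 80},
  {"linear": [0.145,1,-0.3],"dr": [0,0,0],"fingers": 80},
  {"linear": [0.145,1,-0.3],"dr": [0,0,0],"fingers": 80},
  {"linear": [0.145,1,0],"dr": [0,0,0],"fingers": 80},
  {"linear": [0,0.5,0],"dr": [0,0,0],"fingers": 80},
  {"linear": [0,0,0],"dr": [0,0,0],"fingers": 80},
  {"linear": [0,0,0],"dr": [0,0,0],"fingers": 80},
])

```text
t: 3.9
tcp_pos: [0.5072, 0.1322, 0.2039]
eef_rot: [3.139, 0.112, -0.0]
wrist_force: [-0.1, -0.4, 0.1]
finger_gap: 0.0683
grip_force: 0.0
```

```bash
python3 - <<'E'
from h import *
k=cam("wrist");im=get_image("wrist")
np.savez("st.npz",K=k[0],T=k[1])
cv2.imwrite("pics/st1.png",cv2.convertScaleAbs(cv2.resize(im,(800,500),interpolation=cv2.INTER_CUBIC),alpha=1.2))
hsv=cv2.cvtColor(im,cv2.COLOR_BGR2HSV)
m=((hsv[...,0]<6)|(hsv[...,0]>174))&(hsv[...,1]>170)&(hsv[...,2]>90)
p=np.argwhere(m)[:,::-1].astype(np.float32);r=cv2.minAreaRect(p);print(len(p),r)
for q in cv2.boxPoints(r):print(px2w(k,*q,.114))
print(px2w(k,*r[0],.114),px2w(k,*r[0],.11));o=get_obs();print(o["t"],o["tcp_pos"],o["eef_rot"])
E
```

```text
3396 ((315.0, 192.5), (63.0, 54.0), 90.0)
[0.53250664 0.15626068 0.114     ]
[0.53505969 0.12059804 0.114     ]
[0.4899529  0.11655659 0.114     ]
[0.48724224 0.15438009 0.114     ]
[0.51185481 0.13699181 0.114     ] [0.51052477 0.13697706 0.11      ]
3.95 [0.50721708 0.13193957 0.20391441] [ 3.13942837e+00  1.10573104e-01 -1.06336802e-05]
```

View pics/st1.png

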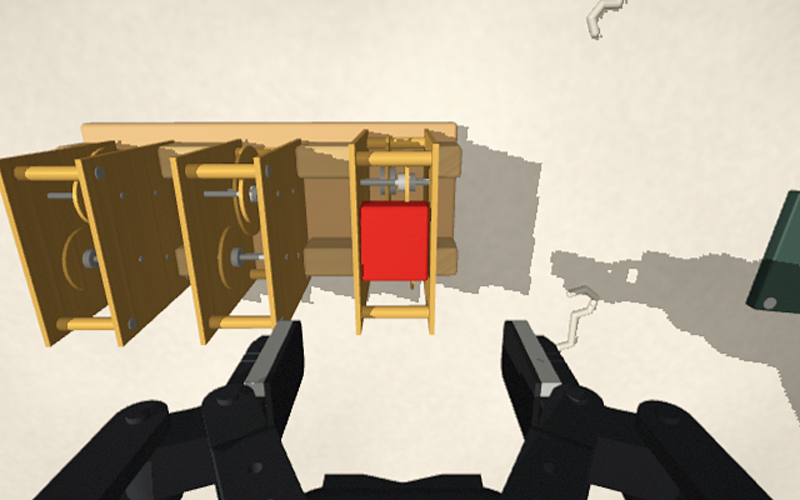

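The picture shows the tag centred at (394,241) between the fingers and square to the gripper. The frame's centre is about (0.511, 0.137), so I'll shift slightly, go down and grip.

Call:
servo_tool([
  {"linear": [0.16,0.19,0],"dr": [0,0,0],"fingers": 80},
  {"linear": [0,0,-0.6],"dr": [0,0,0],"fingers": 80},
  {"linear": [0,0,-0.8],"dr": [0,0,0],"fingers": 80},
  {"linear": [0,0,-0.8],"dr": [0,0,0],"fingers": 80},
  {"linear": [0,0,-0.8],"dr": [0,0,0],"fingers": 80},
  {"linear": [0,0,-0.8],"dr": [0,0,0],"fingers": 80},
  {"linear": [0,0,-0.8],"dr": [0,0,0],"fingers": 80},
  {"linear": [0,0,-0.4],"dr": [0,0,0],"fingers": 80},
  {"linear": [0,0,0],"dr": [0,0,0],"fingers": 80},
  {"linear": [0,0,0],"dr": [0,0,0],"fingers": 40},
  {"linear": [0,0,0],"dr": [0,0,0],"fingers": 40},
  {"linear": [0,0,0],"dr": [0,0,0],"fingers": 40},
  {"linear": [0,0,0],"dr": [0,0,0],"fingers": 40},
  {"linear": [0,0,0],"dr": [0,0,0],"fingers": 40},
  {"linear": [0,0,0],"dr": [0,0,0],"fingers": 40},
], grip_force=50)

```text
t: 5.45
tcp_pos: [0.512, 0.1375, 0.0798]
eef_rot: [-3.14, -0.111, -0.003]
wrist_force: [0.0, -2.6, 8.2]
finger_gap: 0.0457
grip_force: 52.5
```

Call:
servo_tool([
  {"linear": [0,0,0.4],"dr": [0,0,0],"fingers": 40},
  {"linear": [0,0,0.8],"dr": [0,0,0],"fingers": 40},
  {"linear": [0,0,0.9],"dr": [0,0,0],"fingers": 40},
  {"linear": [0,0,0.9],"dr": [0,0,0],"fingers": 40},
  {"linear": [0,0,0.6],"dr": [0,0,0],"fingers": 40},
  {"linear": [0,-0.5,0],"dr": [0,0,0],"fingers": 40},
  {"linear": [-0.07,-0.95,0],"dr": [0,0,0.07],"fingers": 40},
  {"linear": [-0.07,-0.95,0],"dr": [0,0,0.12],"fingers": 40},
  {"linear": [-0.07,-0.95,0],"dr": [0,0,0.12],"fingers": 40},
  {"linear": [-0.07,-0.95,0],"dr": [0,0,0.12],"fingers": 40},
  {"linear": [-0.07,-0.95,0],"dr": [0,0,0.12],"fingers": 40},
  {"linear": [-0.07,-0.95,0],"dr": [0,0,0.12],"fingers": 40},
  {"linear": [-0.07,-0.95,0],"dr": [0,0,0.12],"fingers": 40},
  {"linear": [-0.07,-0.95,0],"dr": [0,0,0.12],"fingers": 40},
  {"linear": [-0.07,-0.95,0],"dr": [0,0,0.12],"fingers": 40},
  {"linear": [-0.07,-0.95,0],"dr": [0,0,0.12],"fingers": 40},
  {"linear": [-0.07,-0.95,0],"dr": [0,0,0.12],"fingers": 40},
  {"linear": [-0.07,-0.95,0],"dr": [0,0,0.12],"fingers": 40},
  {"linear": [-0.07,-0.95,0],"dr": [0,0,0.07],"fingers": 40},
  {"linear": [-0.07,-0.95,0],"dr": [0,0,0.007],"fingers": 40},
])

```text
t: 7.45
tcp_pos: [0.4858, -0.2086, 0.1683]
eef_rot: [-2.254, -2.187, 0.001]
wrist_force: [0.2, 0.4, -4.3]
finger_gap: 0.0456
grip_force: 52.7
```

```bash
cat >> h.py <<'E'
q=np.load("rigq.npy") if __import__("os").path.exists("rigq.npy") else None
def rig(p): # world->rig, mm
    d=np.array(p[:2])-q[:2];c,s=np.cos(q[2]),np.sin(q[2]);return np.round([1e3*(c*d[0]+s*d[1]),1e3*(-s*d[0]+c*d[1])],1)
def st():
    o=get_obs();M=R.from_rotvec(o["eef_rot"]).as_matrix()
    print("t",o["t"],"tcp",np.round(o["tcp_pos"],4),"rig",rig(o["tcp_pos"]),"az",round(np.arctan2(M[1,0],M[0,0]),4),"want",round(q[2]+np.pi,4),"tilt",np.round(M[:,2],4),"F",np.round(o["wrist_force"],1),"gap",o["finger_gap"])
E
python3 - <<'E'
from h import *
st();z=np.load("rig.npz");k=(z["K"],z["T"])
for u in((339,86),(342,100),(455,1),(434,1)):print(u,rig(px2w(k,u[0]/1.25,u[1]/1.25,.058)))
E
```

```text
t 7.45 tcp [ 0.4858 -0.2086  0.1683] rig [-207.9   -1.7] az 1.5406 want 1.5374 tilt [-1.e-03  5.e-04 -1.e+00] F [ 0.2  0.4 -4.3] gap 0.04560614557008099
(339, 86) [-207.8   43.8]
(342, 100) [-204.7   33.2]
(455, 1) [-123.   114.7]
(434, 1) [-139.  113.]
```

Call:
servo_tool([
  {"linear": [0.04,-0.5,0],"dr": [0,0,-0.003],"fingers": 40},
  {"linear": [0,-0.42,0],"dr": [0,0,0],"fingers": 40},
  {"linear": [0,0,0],"dr": [0,0,0],"fingers": 40},
  {"linear": [0,0,-0.5],"dr": [0,0,0],"fingers": 40},
  {"linear": [0,0,-0.7],"dr": [0,0,0],"fingers": 40},
  {"linear": [0,0,-0.7],"dr": [0,0,0],"fingers": 40},
  {"linear": [0,0,-0.7],"dr": [0,0,0],"fingers": 40},
  {"linear": [0,0,-0.5],"dr": [0,0,0],"fingers": 40},
  {"linear": [0,0,-0.3],"dr": [0,0,0],"fingers": 40},
  {"linear": [0,0,0],"dr": [0,0,0],"fingers": 40},
  {"linear": [0,0,0],"dr": [0,0,0],"fingers": 40},
])

```text
t: 8.55
tcp_pos: [0.4881, -0.2304, 0.084]
eef_rot: [2.261, 2.181, 0.0]
wrist_force: [-0.3, -0.2, -4.4]
finger_gap: 0.0455
grip_force: 52.6
```

```bash
python3 -c "
from h import *
st()"
```

```text
t 8.55 tcp [ 0.4881 -0.2304  0.084 ] rig [-186.2    1.3] az 1.535 want 1.5374 tilt [ 2.e-04 -1.e-04 -1.e+00] F [-0.3 -0.2 -4.4] gap 0.045471754387498266
```

Call:
servo_tool([
  {"linear": [-0.05,0,-0.1],"dr": [0,0,0.002],"fingers": 40},
  {"linear": [0,0,-0.1],"dr": [0,0,0],"fingers": 40},
  {"linear": [0,0,-0.03],"dr": [0,0,0],"fingers": 40},
  {"linear": [0,0,0],"dr": [0,0,0],"fingers": 40},
  {"linear": [-0.01,-0.3,0],"dr": [0,0,0],"fingers": 40},
  {"linear": [-0.01,-0.4,0],"dr": [0,0,0],"fingers": 40},
  {"linear": [-0.01,-0.4,0],"dr": [0,0,0],"fingers": 40},
  {"linear": [-0.015,-0.4,0],"dr": [0,0,0],"fingers": 40},
  {"linear": [0,0,0],"dr": [0,0,0],"fingers": 40},
])

```text
t: 9.45
tcp_pos: [0.4856, -0.2697, 0.0781]
eef_rot: [2.26, 2.181, 0.0]
wrist_force: [-0.3, 1.1, -5.5]
finger_gap: 0.0454
grip_force: 52.7
```

```bash
python3 -c "
from h import *
st()"
```

```text
t 9.45 tcp [ 0.4856 -0.2697  0.0781] rig [-146.8    0.2] az 1.5354 want 1.5374 tilt [ 7.e-04 -6.e-04 -1.e+00] F [-0.3  1.1 -5.5] gap 0.04542518448103418
```

Call:
servo_tool([
  {"linear": [0,0,-0.04],"dr": [0,0,0.002],"fingers": 40},
  {"linear": [-0.01,-0.25,-0.04],"dr": [0,0,0],"fingers": 40},
  {"linear": [-0.01,-0.25,0],"dr": [0,0,0],"fingers": 40},
  {"linear": [-0.01,-0.2,0],"dr": [0,0,0],"fingers": 40},
  {"linear": [0,0,0],"dr": [0,0,0],"fingers": 40},
])

```text
t: 9.95
tcp_pos: [0.4856, -0.2839, 0.0784]
eef_rot: [2.257, 2.185, 0.003]
wrist_force: [-0.5, 25.3, 45.0]
finger_gap: 0.0452
grip_force: 64.2
```

```bash
python3 -c "
from h import *
st()"
```

```text
t 9.95 tcp [ 0.4856 -0.2839  0.0784] rig [-132.7    0.6] az 1.5382 want 1.5374 tilt [ 0.0016  0.0013 -1.    ] F [-0.5 25.3 45. ] gap 0.045190481385476634
```

Call:
servo_tool([
  {"linear": [0,0,0.05],"dr": [0,0,0],"fingers": 40},
  {"linear": [0,0,0],"dr": [0,0,0],"fingers": 76},
  {"linear": [0,0,0],"dr": [0,0,0],"fingers": 76},
  {"linear": [0,0,0],"dr": [0,0,0],"fingers": 76},
  {"linear": [0,0,0.2],"dr": [0,0,0],"fingers": 76},
  {"linear": [0,0,0.8],"dr": [0,0,0],"fingers": 76},
  {"linear": [0,0,0.9],"dr": [0,0,0],"fingers": 76},
  {"linear": [0,0,0.9],"dr": [0,0,0],"fingers": 76},
  {"linear": [0,0,0.4],"dr": [0,0,0],"fingers": 76},
  {"linear": [0.02,0.6,0],"dr": [0,0,0],"fingers": 35},
  {"linear": [0.02,0.8,0],"dr": [-0.05,0,0],"fingers": 35},
  {"linear": [0.03,0.8,0],"dr": [-0.05,0,0],"fingers": 35},
  {"linear": [0.02,0.6,0],"dr": [-0.05,0,0],"fingers": 35},
  {"linear": [0.01,0.4,0],"dr": [0,0,0],"fingers": 35},
  {"linear": [0,0,0],"dr": [0,0,0],"fingers": 35},
  {"linear": [0,0,0],"dr": [0,0,0],"fingers": 35},
])

```text
t: 11.55
tcp_pos: [0.4873, -0.2055, 0.157]
eef_rot: [2.177, 2.109, -0.158]
wrist_force: [0.5, -0.2, -0.1]
finger_gap: 0.03
grip_force: 0.0
```

```bash
python3 - <<'E'
from h import *
st()
k=cam("wrist");im=get_image("wrist");np.savez("m.npz",K=k[0],T=k[1])
cv2.imwrite("pics/m1.png",cv2.convertScaleAbs(cv2.resize(im,(800,500),interpolation=cv2.INTER_CUBIC),alpha=1.2))
E
```

```text
t 11.55 tcp [ 0.4873 -0.2055  0.157 ] rig [-2.111e+02 -2.000e-01] az 1.539 want 1.5374 tilt [-2.000e-04 -1.483e-01 -9.889e-01] F [ 0.5 -0.2 -0.1] gap 0.0299642295178507
```

View pics/m1.png

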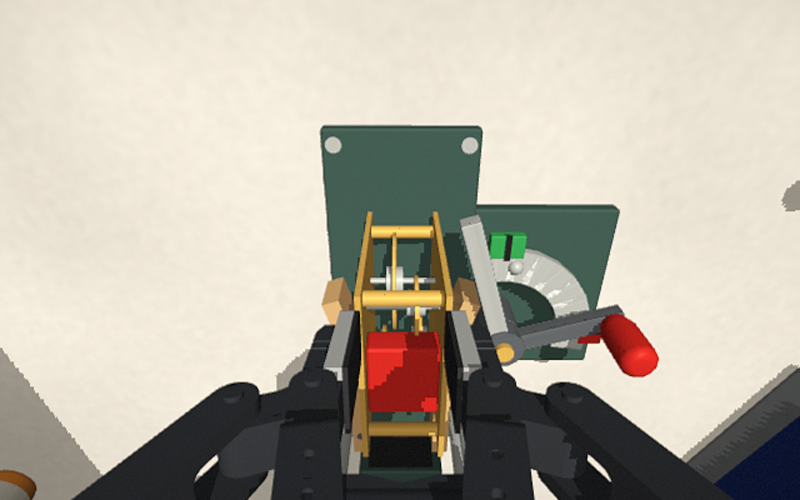

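The picture shows the frame upright and square between the cheeks, with its trailing top corners at about (371,212) and (436,212). The knob is at (630,345).

```bash
python3 - <<'E'
from h import *
z=np.load("m.npz");k=(z["K"],z["T"])
for u,h in(((369,212),.112),((437,212),.112),((404,402),.112),((404,335),.112),((640,360),.098),((505,352),.06),((471,218),.058),((482,128),.012),((321,128),.012)):print(u,rig(px2w(k,u[0]/1.25,u[1]/1.25,h)))
print(w2px(k,get_obs()["tcp_pos"])*1.25)
E
```

```text
(369, 212) [-238.4  -13.7]
(437, 212) [-238.5   14.9]
(404, 402) [-128.9    1.5]
(404, 335) [-173.6    1.3]
(640, 360) [-145.2  129.8]
(505, 352) [-118.1   67.2]
(471, 218) [-211.7   38.7]
(482, 128) [-250.9   49. ]
(321, 128) [-250.8  -48.5]
[401.23499028 333.16159603]
```

```bash
python3 - <<'E'
from h import *
z=np.load("m.npz");k=(z["K"],z["T"])
for u,h in(((369,212),.012),((437,212),.012),((357,345),.112),((452,345),.112),((370,232),.028),((436,232),.028),((361,298),.104),((445,298),.104)):print(u,rig(px2w(k,u[0]/1.25,u[1]/1.25,h)))
for x in(-188,-198):
  for zz in(.012,.112):
    p=np.array([x,23])/1e3;c,s=np.cos(q[2]),np.sin(q[2]);print(x,zz,w2px(k,[q[0]+c*p[0]-s*p[1],q[1]+s*p[0]+c*p[1],zz])*1.25)
E
```

```text
(369, 212) [-195.6  -21.2]
(437, 212) [-195.6   23.8]
(357, 345) [-167.4  -21.8]
(452, 345) [-167.4   25. ]
(370, 232) [-188.6  -19.8]
(436, 232) [-188.7   22.3]
(361, 298) [-189.7  -19.6]
(445, 298) [-189.7   21.2]
-188 0.012 [435.32774174 222.50256894]
-188 0.112 [450.1474351 310.6238055]
-198 0.012 [435.87681098 208.69626333]
-198 0.112 [451.2575357  292.81675097]
```

Call:
servo_tool([
  {"linear": [0.02,0.4,0],"dr": [0,0,0],"fingers": 35},
  {"linear": [0,0,-0.6],"dr": [0,0,0],"fingers": 35},
  {"linear": [0,0,-0.9],"dr": [0,0,0],"fingers": 35},
  {"linear": [0,0,-0.9],"dr": [0,0,0],"fingers": 35},
  {"linear": [0,0,-0.8],"dr": [0,0,0],"fingers": 35},
  {"linear": [0,0,-0.4],"dr": [0,0,0],"fingers": 35},
  {"linear": [0,0,0],"dr": [0,0,0],"fingers": 35},
  {"linear": [-0.01,-0.3,0],"dr": [0,0,0],"fingers": 35},
  {"linear": [-0.01,-0.3,0],"dr": [0,0,0],"fingers": 35},
  {"linear": [-0.01,-0.3,0],"dr": [0,0,0],"fingers": 35},
  {"linear": [-0.01,-0.3,0],"dr": [0,0,0],"fingers": 35},
  {"linear": [-0.01,-0.3,0],"dr": [0,0,0],"fingers": 35},
])

```text
t: 12.8
tcp_pos: [0.4866, -0.2337, 0.0678]
eef_rot: [2.176, 2.107, -0.158]
wrist_force: [0.6, 4.9, 4.8]
finger_gap: 0.0294
grip_force: 2.7
```

```bash
python3 -c "
from h import *
st()"
```

```text
t 12.8 tcp [ 0.4866 -0.2337  0.0678] rig [-182.8    0. ] az 1.5379 want 1.5374 tilt [ 6.000e-04 -1.496e-01 -9.887e-01] F [0.6 4.9 4.8] gap 0.02940212907773533
```

Call:
servo_tool([
  {"linear": [-0.01,-0.3,0],"dr": [0,0,0],"fingers": 35},
  {"linear": [-0.01,-0.3,0],"dr": [0,0,0],"fingers": 35},
  {"linear": [-0.01,-0.3,0],"dr": [0,0,0],"fingers": 35},
  {"linear": [-0.01,-0.3,0],"dr": [0,0,0],"fingers": 35},
  {"linear": [-0.01,-0.3,0],"dr": [0,0,0],"fingers": 35},
  {"linear": [-0.01,-0.2,0],"dr": [0,0,0],"fingers": 35},
  {"linear": [-0.005,-0.15,0],"dr": [0,0,0],"fingers": 35},
  {"linear": [-0.005,-0.1,0],"dr": [0,0,0],"fingers": 35},
  {"linear": [0,0,0],"dr": [0,0,0],"fingers": 35},
])

```text
t: 13.7
tcp_pos: [0.4847, -0.2821, 0.0673]
eef_rot: [2.177, 2.107, -0.158]
wrist_force: [0.4, -0.8, 1.1]
finger_gap: 0.0296
grip_force: 0.4
```

```bash
python3 -c "
from h import *
st()"
```

```text
t 13.7 tcp [ 0.4847 -0.2821  0.0673] rig [-134.5   -0.3] az 1.5381 want 1.5374 tilt [ 1.000e-04 -1.496e-01 -9.888e-01] F [ 0.4 -0.8  1.1] gap 0.029562841836477942
```

Now I'll ease it up to the stop slowly.

Call:
servo_tool([
  {"linear": [-0.003,-0.1,0],"dr": [0,0,0],"fingers": 35},
  {"linear": [-0.003,-0.1,0],"dr": [0,0,0],"fingers": 35},
  {"linear": [-0.003,-0.08,0],"dr": [0,0,0],"fingers": 35},
  {"linear": [-0.003,-0.06,0],"dr": [0,0,0],"fingers": 35},
  {"linear": [-0.002,-0.05,0],"dr": [0,0,0],"fingers": 35},
])

```text
t: 14.2
tcp_pos: [0.4844, -0.2916, 0.0673]
eef_rot: [2.176, 2.108, -0.158]
wrist_force: [0.7, 4.0, 2.6]
finger_gap: 0.0297
grip_force: 2.0
```

Call:
servo_tool([
  {"linear": [-0.002,-0.04,0],"dr": [0,0,0],"fingers": 35},
  {"linear": [0,-0.04,0],"dr": [0,0,0],"fingers": 35},
])

```text
t: 14.4
tcp_pos: [0.4843, -0.2935, 0.0673]
eef_rot: [2.176, 2.108, -0.158]
wrist_force: [0.2, 3.6, 1.1]
finger_gap: 0.03
grip_force: 2.0
```

Call:
servo_tool([
  {"linear": [0,-0.03,0],"dr": [0,0,0],"fingers": 35},
  {"linear": [-0.002,-0.03,0],"dr": [0,0,0],"fingers": 35},
])

```text
t: 14.6
tcp_pos: [0.4843, -0.295, 0.0673]
eef_rot: [2.176, 2.108, -0.158]
wrist_force: [-0.4, 4.0, 2.3]
finger_gap: 0.0299
grip_force: 2.0
```

Call:
servo_tool([
  {"linear": [0,-0.03,0],"dr": [0,0,0],"fingers": 35},
  {"linear": [-0.002,-0.03,0],"dr": [0,0,0],"fingers": 35},
])

```text
t: 14.8
tcp_pos: [0.4842, -0.2962, 0.0672]
eef_rot: [2.177, 2.108, -0.158]
wrist_force: [1.7, 12.8, 5.8]
finger_gap: 0.0297
grip_force: 6.2
```

Call:
servo_tool([
  {"linear": [0,-0.03,0],"dr": [0,0,0],"fingers": 35},
  {"linear": [0,0,0],"dr": [0,0,0],"fingers": 35},
])

```text
t: 15.0
tcp_pos: [0.4842, -0.2964, 0.0672]
eef_rot: [2.177, 2.108, -0.158]
wrist_force: [3.1, 15.5, 7.0]
finger_gap: 0.03
grip_force: 7.6
```

```bash
python3 -c "
from h import *
st()"
```

```text
t 15.0 tcp [ 0.4842 -0.2964  0.0672] rig [-120.2   -0.3] az 1.5382 want 1.5374 tilt [-2.000e-04 -1.485e-01 -9.889e-01] F [ 3.1 15.5  7. ] gap 0.029957079669326103
```

It's home: the force rises while the position holds at rig −120. I'll back off, lift, level the tool and move over the knob.

Call:
servo_tool([
  {"linear": [0,0.3,0],"dr": [0,0,0],"fingers": 35},
  {"linear": [0,0.5,0],"dr": [0,0,0],"fingers": 35},
  {"linear": [0,0.5,0.2],"dr": [0,0,0],"fingers": 35},
  {"linear": [0,0,0.8],"dr": [0,0,0],"fingers": 35},
  {"linear": [0,0,0.9],"dr": [0.05,0,0],"fingers": 35},
  {"linear": [0,0,0.9],"dr": [0.05,0,0],"fingers": 35},
  {"linear": [0,0,0.9],"dr": [0.05,0,0],"fingers": 35},
  {"linear": [0,0,0.7],"dr": [0,0,0],"fingers": 35},
  {"linear": [0.4,0,0.5],"dr": [0,0,-0.1],"fingers": 55},
  {"linear": [0.7,-0.1,0],"dr": [0,0,-0.13],"fingers": 55},
  {"linear": [0.7,-0.1,0],"dr": [0,0,-0.13],"fingers": 55},
  {"linear": [0.7,-0.1,0],"dr": [0,0,-0.13],"fingers": 55},
  {"linear": [0.7,-0.1,0],"dr": [0,0,-0.13],"fingers": 55},
  {"linear": [0.7,-0.1,0],"dr": [0,0,-0.13],"fingers": 55},
  {"linear": [0.7,0,0],"dr": [0,0,-0.13],"fingers": 55},
  {"linear": [0.5,0,0],"dr": [0,0,-0.13],"fingers": 55},
  {"linear": [0.2,0,0],"dr": [0,0,-0.13],"fingers": 55},
  {"linear": [0,0,0],"dr": [0,0,-0.09],"fingers": 55},
  {"linear": [0,0,0],"dr": [0,0,0],"fingers": 55},
])

```text
t: 16.9
tcp_pos: [0.6168, -0.2762, 0.1899]
eef_rot: [-3.104, -0.482, 0.001]
wrist_force: [-0.6, 0.2, 0.5]
finger_gap: 0.0472
grip_force: 0.0
```

```bash
python3 - <<'E'
from h import *
st();k=cam("wrist");im=get_image("wrist");np.savez("n.npz",K=k[0],T=k[1])
cv2.imwrite("pics/n1.png",cv2.convertScaleAbs(cv2.resize(im,(800,500),interpolation=cv2.INTER_CUBIC),alpha=1.2))
E
```

```text
t 16.9 tcp [ 0.6168 -0.2762  0.1899] rig [-144.8  131.5] az 0.3079 want 1.5374 tilt [-4.e-04  1.e-04 -1.e+00] F [-0.6  0.2  0.5] gap 0.04723473826651666
```

View pics/n1.png

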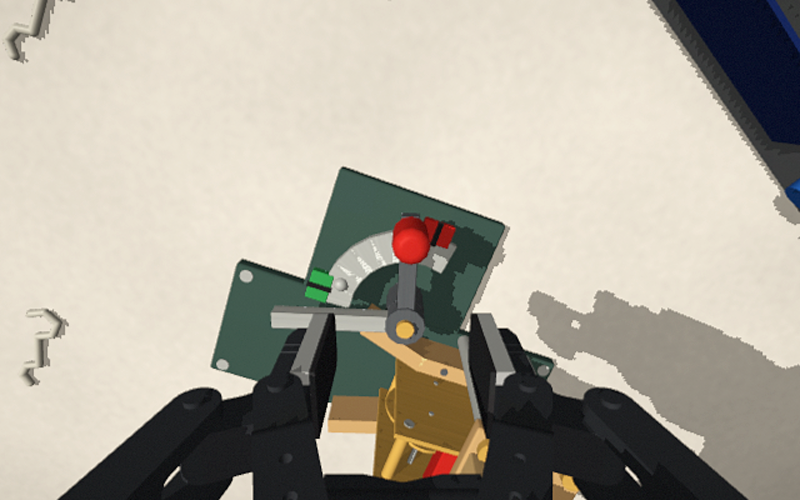

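The knob's top is at (411,243) and the pivot at (405,329). The arm is in line with the tool.

```bash
python3 - <<'E'
from h import *
z=np.load("n.npz");k=(z["K"],z["T"])
w=px2w(k,411/1.25,243/1.25,.098);print(w,rig(w));w=px2w(k,405/1.25,329/1.25,.062);print(w,rig(w))
o=get_obs()
# arc plan: centre = pivot(fit) , tool = pivot+70*(radial); world displacements for th
th=np.arange(.36,1.62,.12)
for t in th:
    a=q[2]+np.pi/2+t;p=np.array([-.119,.066]);c,s=np.cos(q[2]),np.sin(q[2])
    P=q[:2]+[c*p[0]-s*p[1],s*p[0]+c*p[1]];K=P+.07*np.array([np.cos(a),np.sin(a)]);print(round(t,2),np.round(K,4),round(a,3))
E
```

```text
[ 0.62109847 -0.2801072   0.098     ] [-141.   135.9]
[ 0.54985075 -0.2996778   0.062     ] [-119.    65.4]
0.36 [ 0.6168 -0.2773] 0.327
0.48 [ 0.6136 -0.2695] 0.447
0.6 [ 0.6095 -0.2622] 0.567
0.72 [ 0.6046 -0.2554] 0.687
0.84 [ 0.5989 -0.2492] 0.807
0.96 [ 0.5925 -0.2438] 0.927
1.08 [ 0.5855 -0.2391] 1.047
1.2 [ 0.578  -0.2354] 1.167
1.32 [ 0.5701 -0.2325] 1.287
1.44 [ 0.5619 -0.2307] 1.407
1.56 [ 0.5535 -0.2298] 1.527
```

Call:
servo_tool([
  {"linear": [0.02,-0.1,-0.5],"dr": [0,0,0],"fingers": 55},
  {"linear": [0,0,-0.9],"dr": [0,0,0],"fingers": 55},
  {"linear": [0,0,-0.9],"dr": [0,0,0],"fingers": 55},
  {"linear": [0,0,-0.9],"dr": [0,0,0],"fingers": 55},
  {"linear": [0,0,-0.8],"dr": [0,0,0],"fingers": 55},
  {"linear": [0,0,-0.6],"dr": [0,0,0],"fingers": 55},
  {"linear": [0,0,-0.3],"dr": [0,0,0],"fingers": 55},
  {"linear": [0,0,0],"dr": [0,0,0],"fingers": 35},
  {"linear": [0,0,0],"dr": [0,0,0],"fingers": 35},
  {"linear": [0,0,0],"dr": [0,0,0],"fingers": 35},
])

```text
t: 17.95
tcp_pos: [0.6178, -0.28, 0.0683]
eef_rot: [3.103, 0.483, 0.002]
wrist_force: [0.8, 0.3, 0.6]
finger_gap: 0.0298
grip_force: 0.0
```

```bash
python3 -c "
from h import *
st()"
```

```text
t 17.95 tcp [ 0.6178 -0.28    0.0683] rig [-141.   132.7] az 0.3091 want 1.5374 tilt [ 1.3e-03 -7.0e-04 -1.0e+00] F [0.8 0.3 0.6] gap 0.029788698405885015
```

Call:
servo_tool([
  {"linear": [-0.04,0.1,0],"dr": [0,0,0.02],"fingers": 35},
  {"linear": [-0.13,0.31,0],"dr": [0,0,0.12],"fingers": 35},
  {"linear": [-0.16,0.29,0],"dr": [0,0,0.12],"fingers": 35},
  {"linear": [-0.2,0.27,0],"dr": [0,0,0.12],"fingers": 35},
  {"linear": [-0.23,0.25,0],"dr": [0,0,0.12],"fingers": 35},
  {"linear": [-0.26,0.22,0],"dr": [0,0,0.12],"fingers": 35},
  {"linear": [-0.28,0.19,0],"dr": [0,0,0.12],"fingers": 35},
  {"linear": [-0.3,0.15,0],"dr": [0,0,0.12],"fingers": 35},
  {"linear": [0,0,0],"dr": [0,0,0],"fingers": 35},
])

```text
t: 18.85
tcp_pos: [0.5767, -0.2347, 0.0678]
eef_rot: [2.617, 1.738, 0.0]
wrist_force: [-0.2, -0.3, -0.9]
finger_gap: 0.0301
grip_force: 0.0
```

```bash
python3 -c "
from h import *
st()"
```

```text
t 18.85 tcp [ 0.5767 -0.2347  0.0678] rig [-184.9   90.1] az 1.1723 want 1.5374 tilt [ 0.  0. -1.] F [-0.2 -0.3 -0.9] gap 0.03013556272243319
```

Call:
servo_tool([
  {"linear": [-0.16,0.06,0],"dr": [0,0,0.06],"fingers": 35},
  {"linear": [-0.16,0.06,0],"dr": [0,0,0.06],"fingers": 35},
  {"linear": [-0.17,0.04,0],"dr": [0,0,0.06],"fingers": 35},
  {"linear": [-0.17,0.03,0],"dr": [0,0,0.06],"fingers": 35},
  {"linear": [-0.17,0.02,0],"dr": [0,0,0.06],"fingers": 35},
  {"linear": [-0.17,0.02,0],"dr": [0,0,0.06],"fingers": 35},
  {"linear": [-0.1,0,0],"dr": [0,0,0],"fingers": 35},
  {"linear": [0,0,0],"dr": [0,0,0],"fingers": 35},
])

```text
t: 19.65
tcp_pos: [0.5497, -0.2296, 0.0675]
eef_rot: [2.272, 2.17, -0.0]
wrist_force: [-0.1, -0.6, 0.7]
finger_gap: 0.0299
grip_force: 0.0
```

```bash
python3 -c "
from h import *
st()"
```

```text
t 19.65 tcp [ 0.5497 -0.2296  0.0675] rig [-189.1   62.9] az 1.5251 want 1.5374 tilt [ 0.e+00 -1.e-04 -1.e+00] F [-0.1 -0.6  0.7] gap 0.029936271027242528
```

Call:
servo_tool([
  {"linear": [-0.06,0,0],"dr": [0,0,0],"fingers": 35},
  {"linear": [-0.05,0,0],"dr": [0,0,0],"fingers": 35},
  {"linear": [0,0,0],"dr": [0,0,0],"fingers": 35},
])

```text
t: 19.95
tcp_pos: [0.5481, -0.2297, 0.0675]
eef_rot: [2.268, 2.171, 0.002]
wrist_force: [6.4, 1.4, -2.4]
finger_gap: 0.0298
grip_force: 3.2
```

The push now meets the end of travel at 6 N, so the lever is in. I'll let go, lift clear and check.

Call:
servo_tool([
  {"linear": [0.12,0,0],"dr": [0,0,0],"fingers": 55},
  {"linear": [0,0,0],"dr": [0,0,0],"fingers": 55},
  {"linear": [0,0,0.5],"dr": [0,0,0],"fingers": 55},
  {"linear": [0,0,0.9],"dr": [0,0,0],"fingers": 55},
  {"linear": [0,0,0.9],"dr": [0,0,0],"fingers": 55},
  {"linear": [0,0,0.9],"dr": [0,0,0],"fingers": 55},
  {"linear": [0,0.6,0.9],"dr": [0,0,0],"fingers": 55},
  {"linear": [0,0.8,0.9],"dr": [0,0,0],"fingers": 55},
  {"linear": [0,0.6,0.9],"dr": [0,0,0],"fingers": 55},
  {"linear": [0,0,0],"dr": [0,0,0],"fingers": 55},
  {"linear": [0,0,0],"dr": [0,0,0],"fingers": 55},
])

```text
t: 21.05
tcp_pos: [0.5501, -0.1794, 0.2157]
eef_rot: [2.266, 2.174, 0.001]
wrist_force: [-0.1, -0.5, 0.2]
finger_gap: 0.0469
grip_force: 0.0
```

```bash
python3 - <<'E'
from h import *
st();k=cam("wrist");im=get_image("wrist");np.savez("e.npz",K=k[0],T=k[1])
cv2.imwrite("pics/e1.png",cv2.convertScaleAbs(cv2.resize(im[100:400,160:560],(800,600),interpolation=cv2.INTER_CUBIC),alpha=1.2))
E
```

```text
t 21.05 tcp [ 0.5501 -0.1794  0.2157] rig [-239.3   61.6] az 1.5294 want 1.5374 tilt [ 1.2e-03 -6.0e-04 -1.0e+00] F [-0.1 -0.5  0.2] gap 0.04687746505902746
```

View pics/e1.png

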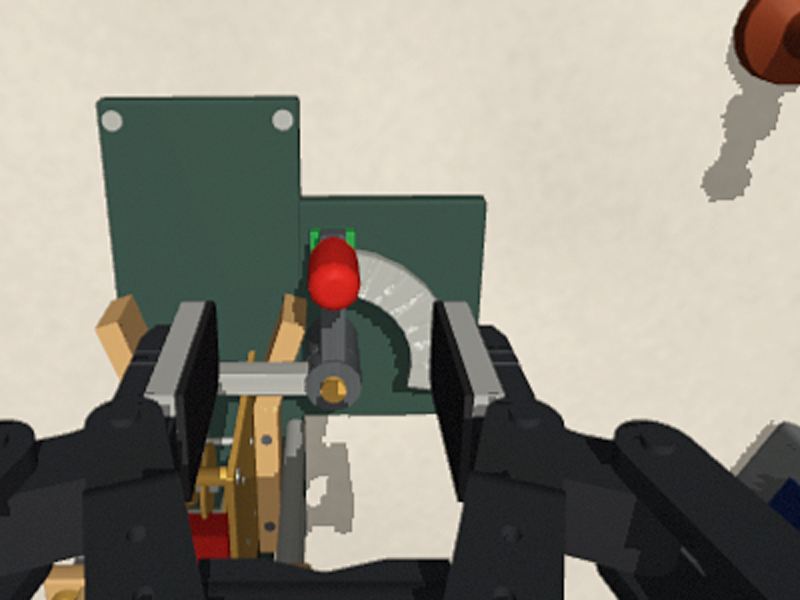

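The picture shows the handle at the green notch (333,240) and the keeper bar across behind the frame at (265,380). Nothing is touching.

```bash
python3 -c "
from station import *
print(finish_job())"
```

```text
the job is handed in; nothing more can be done
None
```

The red-tagged frame is in the rig, eased up to the end stop at about 15 N. The keeper lever is round at the green notch, everything is released, and the job was handed in at about 21 s with no result shown.

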